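# Slide the printed wheels into the kitting board

## Task

Two freshly printed rover wheels, one large and one small, lie on the plywood kitting board. Slide each one across the board, without lifting it off, until it drops into the round pocket of its own size and lies there flat and fully home; the small wheel must not end up in the large pocket. Leave the other things on the desk where they are.

Things in the scene. Friction and masses are not known exactly. Their poses are not given: they have to be found in the camera images.
- board: Flat plywood kitting board, 320 mm (its x) by 390 mm (its y), 30 mm thick, fixed to the desk, no rim. Origin at the centre of its underside, z up; the top face is 30 mm above the desk. Both pockets lie in its -y half, the wheels start on top of its +y half, side by side along its x, either one at either side.
- pocket_large (a point): Centre of the mouth of the large round pocket, in the plane of the board's top face (30 mm above the desk): bore 111 mm across, 18 mm deep, flat floor lined with thin grey felt, 2 mm chamfer at the mouth. At (-75, -100) mm from the board's centre along its x and y; axes as the board's.
- pocket_small (a point): Centre of the mouth of the small round pocket, in the plane of the board's top face: bore 85 mm across, 18 mm deep, flat floor lined with thin grey felt, 2 mm chamfer at the mouth. At (75, -100) mm from the board's centre along its x and y; axes as the board's.
- wheel_large: Solid disc wheel lying flat: black tyre, white face with grey hub and spokes printed on it, 104 mm across, 26 mm thick, about 0.14 kg. Origin at the centre of its underside, z up along its axle. It rests on the board's top face; home in the pocket, its underside is 18 mm below the top face and 8 mm of it stands proud.
- wheel_small: Wheel of the same make, 78 mm across, 26 mm thick, about 0.08 kg. Origin at the centre of its underside, z up along its axle. Home in its pocket, its underside is 18 mm below the board's top face and 8 mm of it stands proud.
- pen_cup: White pen cup with pens, 72 mm across, 140 mm tall with the pens, beside the board on the -y side. Origin at the centre of its underside. Leave alone.
- printed_cube: Yellow printed cube, 50 mm, on the desk on the -y side. Origin at the centre of its underside. Leave alone.
- glue_bottle: Whitish translucent bottle with a white cap, 52 mm across, 130 mm tall, on the desk on the +y side. Origin at the centre of its underside. Leave alone.
- screwdriver: Screwdriver lying on the desk on the +y side, nearer the robot. Leave alone.
Not all that is in view belongs to the job. What is shaped like the wheel_small but pink is not meant. Leave any orange look-alike of the wheel_large alone.

How it is judged:
By the outcome, as a careful person would: the job done as asked, in the order asked, and still so for the second after the job is handed in, with the robot touching nothing.
It also fails if it takes over 51 s, if anything falls off the work surface, if the arm or the gripper's body presses on something with over 40 N, if the wrist force passes 120 N, or if a joint passes its speed limit or range.

## Robot

A 7-joint arm with a two-finger parallel gripper is mounted at the origin on the work surface. World frame = base frame: x ahead of the robot, y to its left, z up, the work surface at z = 0. Lengths are in m, angles in rad, forces in N, time in s.
With the tool pointing down it reaches from about 0.425 to 0.925 m from the base axis. Payload 6.8 kg.
Tool frame: the origin (TCP) lies at the very end of the fingers, on their centre line; the grasp point (between the pads) lies 19 mm behind it; z points along the fingers, y is the line along which they close (so a half turn about z gives the same grasp; the last joint's range is limited). The gripper opens to 85 mm and grips with 20 to 120 N. Pads are 22 mm wide; open, the fingers measure 114 mm over their backs; the gripper's body (76 mm by 85 mm) begins 54 mm behind the grasp point. The pads swing forward as they close: fully open they stand 13 mm farther back than shut.
Start: joints at [-1.317, 0.477, 0.022, 1.555, -0.011, 1.109, -0.083], TCP at [0.239, 0.631, 0.231] pointing down, gripper open.
Joint ranges: [-2.96, 2.96], [-0.34, 2.1], [-1.41, 1.46], [0.24, 2.44], [-1.37, 4.51], [0.17, 1.92], [-2.96, 2.96]. Speed limits (rad/s): [2.39, 2.39, 3.14, 3.14, 3.14, 3.14, 3.14].

## Interface

Orientations are given as a unit quaternion [w, x, y, z].
In Python, from station import get_obs, read_camera, hand_in gives the robot as it stands.
- The arm moves only by the tool arm_command, never from a script. Its argument "commands" is one flat list of numbers, 7 for each row, row after row: the shift along the tool's x, y, z in m, then the turn, a rotation vector about the tool's x, y, z in degrees, then the opening, from 0 (shut) to 1 (fully open). In form: [tx, ty, tz, rx, ry, rz, fingers, tx, ty, tz, rx, ry, rz, fingers, ...]. A call has 1 to 8 rows; each row is the pose to reach, as a shift and turn from the pose commanded when the call began, along the tool's axes at that moment; what a row does not reach only later rows make up. A row lasts 1/10 s, in which the tool goes at most 50 mm and 8.59 degrees, less where a joint would pass 70% of its speed; a pose out of reach is approached as far as the arm can. A call with a gripper value outside its range is refused whole. The fingers move at their own pace and stop on an object; "force" is the grip in N (left out, the last holds). Time passes only in rows, so rows that repeat a pose let the fingers close. It gives the time, the measured TCP pose, the force, the opening and the grip force at its end, in the units of the state.
- get_obs(): the state, without advancing time (a new reading comes with each control period).
- read_camera(name): name is "side" or "top" or "wrist"; returns a dict with "img" (400x640x3 uint8, red, green, blue), "camera_matrix" (3x3 intrinsics, pixels), "pose" (4x4, takes a point from camera to world coordinates). Camera axes: x right, y down, z forward; pixel columns grow to the right and rows downward; lengths in m; the calibration is good to about 2 mm. A picture is of the moment at which its call begins. There is no depth.
- hand_in(): hands the job in; it is judged then, once.
The state is a dict: "t": time; "q": joint angles; "joint_vel": joint speeds; "joint_torque": joint torques, N m; "eef_pos": TCP position; "tool_rot": TCP orientation; "contact_force": force on the tool from outside, world axes, zero at the start; "torque": the same for the moment, N m; "gripper_width": opening from 0.0 (shut) to 1.0 (fully open); "grasp_force": force on a finger pad.
Only numpy, scipy, OpenCV 4.12 (cv2) and the standard library are available. Lean on these libraries where they do the work, as an engineer would, in place of code of your own. Each camera call takes 0.05 s, during which the arm holds its last target. There are 200 camera calls.

## Working session

There is one attempt and no reset: what is moved stays moved. The work goes in short steps, Python scripts to look and compute and a tool call to move; the robot and the scene stay as the last step left them, time stands still between calls to the robot, and variables do not carry over. Pictures are saved under pics/ and viewed, at most 10 in all, crops included, and the job is handed in when it is done.

Besides the shell and the picture viewer there is one more tool, called after "Call:" as name(argument=value, ...), one argument or row to a line, values as JSON. arm_command: Moves the arm, as the interface text tells. Its arguments: {"type":"object","properties":{"commands":{"type":"array","items":{"type":"number"}},"force":{"type":"number"}},"required":["commands"]}

```bash
mkdir -p pics; python3 - <<'E'
from station import get_obs, read_camera
import cv2,pickle
o=get_obs();print(o)
for n in("top","side"):
    c=read_camera(n);pickle.dump(c,open(f"{n}.pkl","wb"));cv2.imwrite(f"pics/{n}1.png",c["img"][:,:,::-1])
    print(n,c["camera_matrix"].tolist(),c["pose"].round(4).tolist())
E
```

```text
{'t': 0.0, 'q': array([-1.31709854,  0.47777285,  0.02234258,  1.55642294, -0.01145131,
        1.10928038, -0.08308983]), 'joint_vel': array([-1.97122486e-04,  1.42951507e-03, -4.51584359e-04,  6.59952453e-05,
       -7.37814637e-04,  4.78467565e-04, -1.55287504e-03]), 'joint_torque': array([ 2.22968829e-04, -5.96453261e+01,  1.60793591e+00, -2.81185716e+01,
        1.24165855e-02,  9.54501535e-03, -8.20110614e-06]), 'eef_pos': array([0.23874618, 0.63075998, 0.23035609]), 'tool_rot': array([-7.16189944e-05,  1.79888591e-01,  9.83686599e-01, -8.74809739e-04]), 'contact_force': array([-0.30816621, -0.5424655 , -0.65398678]), 'torque': array([-0.03147933, -0.04172914, -0.02536415]), 'grasp_force': 0.0, 'gripper_width': 0.9997678565353545}
top [[455.6594249754428, 0.0, 317.1812994809407], [0.0, 455.6594249754428, 198.66567219933447], [0.0, 0.0, 1.0]] [[-0.0052, -0.9911, 0.1329, 0.3554], [-0.9996, 0.009, 0.0278, -0.0138], [-0.0288, -0.1327, -0.9907, 1.2027], [0.0, 0.0, 0.0, 1.0]]
side [[429.91789232102775, 0.0, 320.259531662393], [0.0, 429.91789232102775, 199.89192757361877], [0.0, 0.0, 1.0]] [[0.7429, -0.3799, 0.5511, -0.2613], [-0.6694, -0.4257, 0.6088, -0.8702], [0.0033, -0.8212, -0.5706, 0.867], [0.0, 0.0, 0.0, 1.0]]
```

View pics/top1.png

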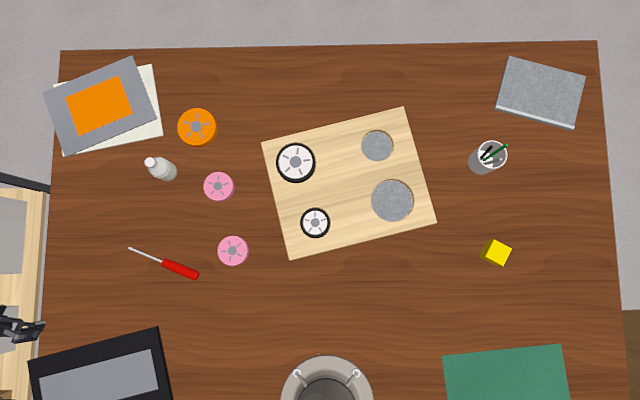

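View pics/side1.png

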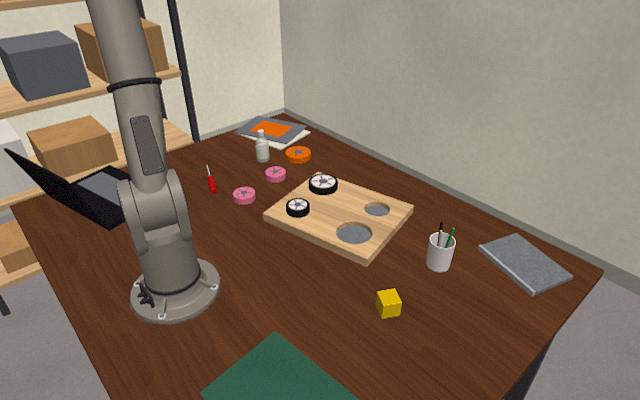

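Both views are clear. In the top view the board corners are (261,142), (404,107), (437,222) and (290,260). The large wheel is at (296,162) on the far side and the small wheel at (315,222) on the near side. The large pocket is at (392,201) and the small one at (377,145). The side view agrees, and nothing stands in the diagonal paths.

```bash
cat > h.py <<'E'
import numpy as np,pickle
from scipy.spatial.transform import Rotation as R
def px(c,u,v,z):
    d=c["pose"][:3,:3]@np.linalg.solve(c["camera_matrix"],[u,v,1]);o=c["pose"][:3,3]
    return (o+d*(z-o[2])/d[2])[:2]
def proj(c,p):
    q=c["camera_matrix"]@(np.linalg.inv(c["pose"])@np.append(p,1))[:3];return q[:2]/q[2]
def tool(o): return R.from_quat(np.roll(o["tool_rot"],-1)).as_matrix()
E
python3 - <<'E'
from h import *
import cv2
from station import get_obs
c=pickle.load(open("top.pkl","rb"))
P=np.array([px(c,*p,.03) for p in[(261,142),(404,107),(437,222),(290,260)]])
m=P.mean(0);print("corners",P.round(4).tolist(),"centre",m)
# board x: from near edge to far; y: right->left
bx=(P[0]+P[1]-P[2]-P[3]);a=np.arctan2(bx[1],bx[0]);print("yaw",np.degrees(a))
Rb=np.array([[np.cos(a),-np.sin(a)],[np.sin(a),np.cos(a)]])
for n,b,p in(("PL",(-.075,-.1),(392,201)),("PS",(.075,-.1),(377,145))):print(n,m+Rb@b,px(c,*p,.03))
WL,WS=px(c,296,162,.056),px(c,315,222,.056);print("WL",WL,Rb.T@(WL-m),"WS",WS,Rb.T@(WS-m))
T=tool(get_obs());print(T.round(3))
for w,b in((WL,(-.075,-.1)),(WS,(.075,-.1))):
    d=m+Rb@b-w;print("push",np.linalg.norm(d),"az",np.degrees(np.arctan2(d[1],d[0])),"tool axis x az",np.degrees(np.arctan2(T[1,0],T[0,0])))
i=cv2.resize(c["img"][90:270,250:450,::-1],None,fx=4,fy=4,interpolation=cv2.INTER_CUBIC)[:600]
i=cv2.resize(c["img"][100:250,250:450,::-1],None,fx=4,fy=4,interpolation=cv2.INTER_CUBIC);cv2.imwrite("pics/crop1.png",i)
E
```

```text
corners [[0.6655, 0.1673], [0.756, -0.2127], [0.4495, -0.2875], [0.3551, 0.0894]] centre [ 0.55653949 -0.06085263]
yaw 13.900105330429078
PL [ 0.50775876 -0.17594147] [ 0.50477195 -0.1742209 ]
PS [ 0.65336617 -0.139907  ] [ 0.65352928 -0.13895064]
WL [0.60472931 0.07237246] [0.07878327 0.1177471 ] WS [0.44977298 0.02420089] [-0.08320757  0.10821132]
[[-0.935  0.354 -0.001]
 [ 0.354  0.935 -0.002]
 [-0.    -0.002 -1.   ]]
push 0.2665766202443987 az -111.33143599620232 tool axis x az 159.26800083514567
push 0.26149873170052873 az -38.87082316634933 tool axis x az 159.26800083514567
```

View pics/crop1.png

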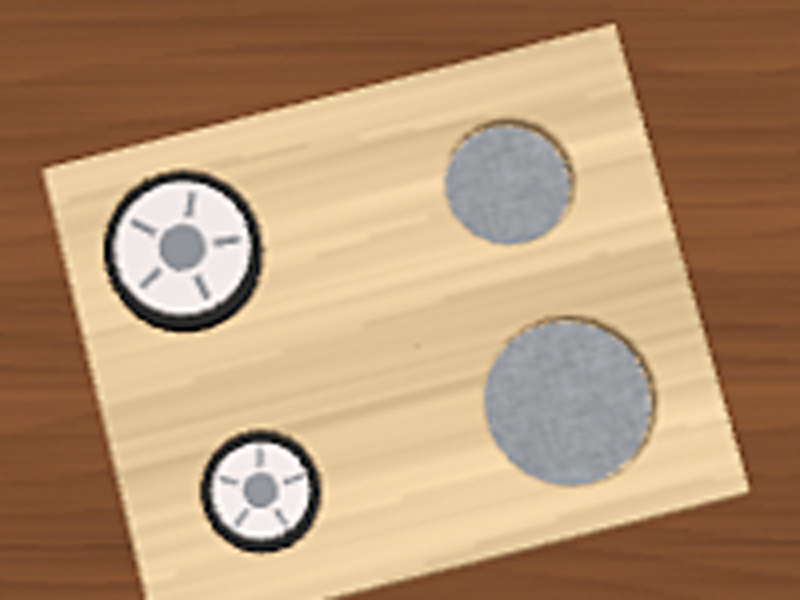

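Call:
arm_command(
  commands=[-0.3,-0.17,-0.02,0,0,60,1,-0.3,-0.17,-0.02,0,0,60,1,-0.3,-0.17,-0.02,0,0,60,1,-0.3,-0.17,-0.02,0,0,60,1,-0.45,-0.24,-0.02,0,0,68,1,-0.45,-0.24,-0.02,0,0,68,1,-0.45,-0.24,-0.02,0,0,68,1,-0.45,-0.24,-0.02,0,0,68,1],
)

```text
t: 0.9
eef_pos: [0.5015, 0.3278, 0.2483]
tool_rot: [-0.0, 0.701, 0.713, -0.0]
contact_force: [1.5, 0.2, -0.7]
gripper_width: 1.004
grasp_force: 0.0
```

```bash
cat >> h.py <<'E'
WL=np.array([.6056,.0732]);WS=np.array([.4484,.0236]);PL=np.array([.5074,-.176]);PS=np.array([.6525,-.140])
def goto(o,xy,z,az):
    "shift and turn in the tool's axes to bring TCP to xy,z with tool x at az deg, pointing down"
    T=tool(o);s=T.T@(np.append(xy,z)-o["eef_pos"])
    a=np.radians(az);x=[np.cos(a),np.sin(a),0];D=np.array([x,np.cross([0,0,-1],x),[0,0,-1]]).T
    return s.round(4),np.degrees(R.from_matrix(T.T@D).as_rotvec()).round(2)
E
python3 - <<'E'
from h import *
from station import get_obs
c=pickle.load(open("top.pkl","rb"))
print(px(c,295.6,161.5,.056),px(c,315.25,222.5,.056),px(c,392.6,200.25,.03),px(c,377.4,145.3,.03))
o=get_obs();print(o["t"],o["eef_pos"],o["q"].round(2))
d=WL-PL;az=np.degrees(np.arctan2(d[1],d[0]));u=d/np.linalg.norm(d);print(az,u,np.linalg.norm(d))
print(WL+.085*u,goto(o,WL+.085*u,.15,az))
E
```

```text
[0.60605259 0.07340417] [0.4485043  0.02357567] [ 0.50671173 -0.17581709] [ 0.6527079  -0.13998021]
0.9 [0.50152106 0.32775778 0.24825292] [-0.98  0.35  0.38  1.75 -0.15  1.07 -0.53]
68.49253466825736 [0.36662245 0.93036981] 0.2678504806790535
[0.63676291 0.15228143] (array([-0.1777,  0.1324,  0.0982]), array([-1.000e-02,  0.000e+00,  2.245e+01]))
```

Call:
arm_command(
  commands=[-0.178,0.132,0.05,0,0,22.5,1,-0.178,0.132,0.05,0,0,22.5,1,-0.178,0.132,0.098,0,0,22.5,1,-0.178,0.132,0.098,0,0,22.5,1,-0.178,0.132,0.098,0,0,22.5,1,-0.178,0.132,0.098,0,0,22.5,1,-0.178,0.132,0.098,0,0,22.5,1,-0.178,0.132,0.098,0,0,22.5,1],
)

```text
t: 1.7
eef_pos: [0.6362, 0.1561, 0.1505]
tool_rot: [-0.0, 0.825, 0.565, 0.0]
contact_force: [-0.5, -0.2, 0.6]
gripper_width: 1.004
grasp_force: 0.0
```

```bash
python3 - <<'E'
from h import *
from station import get_obs,read_camera
import cv2
o=get_obs();c=read_camera("wrist");pickle.dump(c,open("w.pkl","wb"))
i=c["img"][:,:,::-1].copy()
for p,col in((WL,(0,0,255)),(WS,(255,0,0))):
    cv2.circle(i,tuple(int(v) for v in proj(c,np.append(p,.056))),4,col,-1)
cv2.imwrite("pics/w1.png",i)
d=WL-PL;az=np.degrees(np.arctan2(d[1],d[0]));u=d/np.linalg.norm(d)
print(o["t"],o["eef_pos"],goto(o,WL+.085*u,.04,az))
E
```

```text
1.7 [0.63622486 0.15607546 0.15052649] (array([-0.0034,  0.0019,  0.1105]), array([-0.03, -0.05,  0.37]))
```

View pics/w1.png

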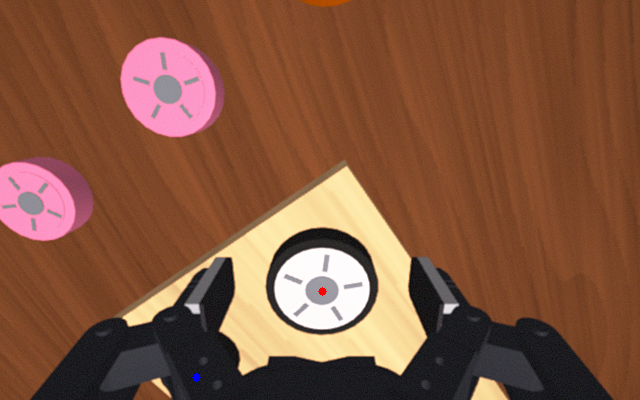

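The estimates fit the wrist view: the red mark sits on the large wheel's hub at (322,290), and the path behind the wheel is free. Next I'll go down and check for contact with the board.

Call:
arm_command(
  commands=[-0.003,0.002,0.05,0,0,0.4,0.8,-0.003,0.002,0.1,0,0,0.4,0.8,-0.003,0.002,0.11,0,0,0.4,0.8,-0.003,0.002,0.115,0,0,0.4,0.8,-0.003,0.002,0.115,0,0,0.4,0.8,-0.003,0.002,0.115,0,0,0.4,0.8],
)

```text
t: 2.35
eef_pos: [0.6391, 0.1517, 0.0379]
tool_rot: [0.001, 0.827, 0.562, 0.002]
contact_force: [0.2, -0.9, 0.2]
gripper_width: 0.803
grasp_force: 0.0
```

```bash
python3 - <<'E'
from h import *
from station import get_obs
o=get_obs();print(o["t"],o["eef_pos"],o["contact_force"],o["gripper_width"])
d=WL-PL;az=np.degrees(np.arctan2(d[1],d[0]));u=d/np.linalg.norm(d)
for b in (.085,.05): print(goto(o,WL+b*u,.035,az))
for b in (.1,.07,.05): print(goto(o,PL+b*u,.035,az))
E
```

```text
2.35 [0.63913896 0.15165403 0.03786562] [ 0.22667384 -0.94488279  0.20664042] 0.802824623807735
(array([-0.0003, -0.0024,  0.0029]), array([ 0.18, -0.15, -0.1 ]))
(array([-0.0353, -0.0024,  0.0028]), array([ 0.18, -0.15, -0.1 ]))
(array([-0.2531, -0.002 ,  0.0022]), array([ 0.18, -0.15, -0.1 ]))
(array([-0.2831, -0.0019,  0.0021]), array([ 0.18, -0.15, -0.1 ]))
(array([-0.3031, -0.0019,  0.0021]), array([ 0.18, -0.15, -0.1 ]))
```

Call:
arm_command(
  commands=[-0.02,-0.002,0.001,0,0,0,0.8,-0.035,-0.002,0.001,0,0,0,0.8,-0.05,-0.002,0.001,0,0,0,0.8,-0.07,-0.002,0.001,0,0,0,0.8,-0.09,-0.002,0.001,0,0,0,0.8,-0.11,-0.002,0.001,0,0,0,0.8,-0.13,-0.002,0.001,0,0,0,0.8,-0.14,-0.002,0.001,0,0,0,0.8],
)

```text
t: 3.15
eef_pos: [0.5829, 0.0186, 0.0345]
tool_rot: [0.0, 0.828, 0.561, -0.0]
contact_force: [1.8, 3.9, 4.0]
gripper_width: 0.8
grasp_force: 2.8
```

Call:
arm_command(
  commands=[-0.015,0,0,0,0,0,0.8,-0.03,0,0,0,0,0,0.8,-0.045,0,0,0,0,0,0.8,-0.06,0,0,0,0,0,0.8,-0.075,0,0,0,0,0,0.8,-0.085,0,0,0,0,0,0.8,-0.09,0,0,0,0,0,0.8,-0.09,0,0,0,0,0,0.8],
)

```text
t: 3.95
eef_pos: [0.5499, -0.0633, 0.034]
tool_rot: [-0.0, 0.828, 0.561, -0.001]
contact_force: [-0.3, -0.0, 0.9]
gripper_width: 0.799
grasp_force: 0.1
```

```bash
python3 - <<'E'
from h import *
from station import get_obs,read_camera
import cv2
o=get_obs();print(o["t"],o["eef_pos"],o["contact_force"],o["gripper_width"])
d=WL-PL;az=np.degrees(np.arctan2(d[1],d[0]));u=d/np.linalg.norm(d)
for b in (.07,.05): print(goto(o,PL+b*u,.035,az))
a=read_camera("wrist")["img"];b=read_camera("side")["img"]
s=cv2.resize(b[130:270,240:440],None,fx=2,fy=2)
i=np.zeros((400+280,640,3),np.uint8);i[:400]=a;i[400:,:400]=s
cv2.imwrite("pics/w2.png",cv2.resize(i,(560,595))[:,:,::-1])
E
```

```text
3.95 [ 0.54988105 -0.06327102  0.03400594] [-0.25289238 -0.04750145  0.88798407] 0.7994269274501877
(array([-0.0504,  0.002 , -0.0009]), array([-0.05,  0.06, -0.19]))
(array([-0.0704,  0.002 , -0.0009]), array([-0.05,  0.06, -0.19]))
```

View pics/w2.png

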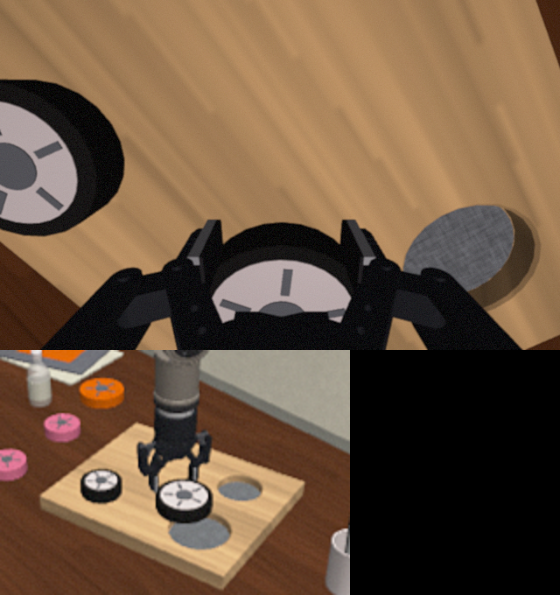

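The wheel sits nested between the fingers just before the large pocket. I'll push on slowly.

Call:
arm_command(
  commands=[-0.01,0.002,0,0,0,0,0.8,-0.02,0.002,0,0,0,0,0.8,-0.03,0.002,0,0,0,0,0.8,-0.04,0.002,0,0,0,0,0.8,-0.048,0.002,0,0,0,0,0.8,-0.055,0.002,0,0,0,0,0.8,-0.06,0.002,0,0,0,0,0.8,-0.064,0.002,0,0,0,0,0.8],
)

```text
t: 4.85
eef_pos: [0.5286, -0.1229, 0.0342]
tool_rot: [-0.0, 0.827, 0.562, -0.0]
contact_force: [0.3, 1.1, -0.5]
gripper_width: 0.797
grasp_force: 0.4
```

Call:
arm_command(
  commands=[-0.003,0,0,0,0,0,0.8,-0.005,0,0,0,0,0,0.8,-0.007,0,0,0,0,0,0.8,-0.008,0,0,0,0,0,0.8,-0.009,0,0,0,0,0,0.8,-0.009,0,0,0,0,0,0.8],
)

```text
t: 5.45
eef_pos: [0.5256, -0.1308, 0.0343]
tool_rot: [0.0, 0.827, 0.562, -0.0]
contact_force: [0.0, 0.4, -0.4]
gripper_width: 0.799
grasp_force: 0.0
```

```bash
python3 - <<'E'
from h import *
from station import get_obs,read_camera
import cv2
o=get_obs();print(o["t"],o["eef_pos"],o["contact_force"],o["gripper_width"])
d=WL-PL;az=np.degrees(np.arctan2(d[1],d[0]));u=d/np.linalg.norm(d)
for b in (.05,): print(goto(o,PL+b*u,.035,az))
a=read_camera("top")["img"];b=read_camera("side")["img"]
i=np.hstack([cv2.resize(x,None,fx=4,fy=4,interpolation=2)[:400,:400] for x in (a[140:240,340:440],b[190:290,300:400])])
cv2.imwrite("pics/w3.png",i[:,:,::-1])
E
```

```text
5.45 [ 0.52564247 -0.1308299   0.03430049] [ 0.02069526  0.38480658 -0.36812139] 0.7989271981214595
(array([ 0.0013, -0.0004, -0.0007]), array([ 0.  ,  0.01, -0.13]))
```

View pics/w3.png

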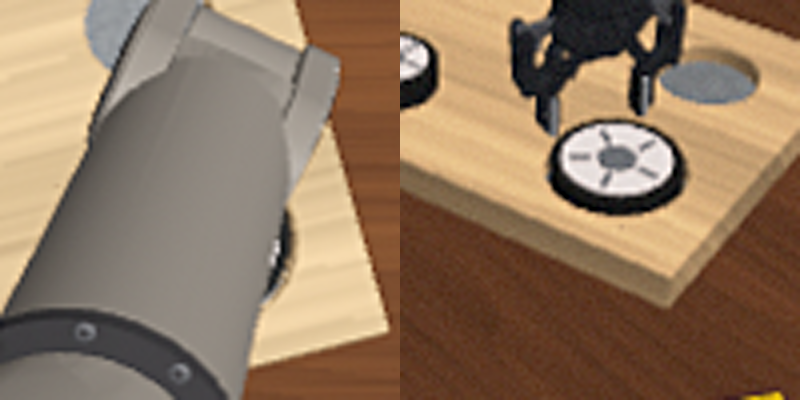

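Call:
arm_command(
  commands=[0.02,0,-0.02,0,0,0,0.8,0.04,0,-0.06,0,0,0,1,0.04,0,-0.1,0,0,0,1,0.04,0,-0.1,0,0,0,1],
)

```text
t: 5.95
eef_pos: [0.5441, -0.0934, 0.1391]
tool_rot: [0.003, 0.827, 0.562, 0.004]
contact_force: [0.2, -0.1, 0.0]
gripper_width: 1.0
grasp_force: 0.0
```

```bash
python3 - <<'E'
from h import *
from station import get_obs,read_camera
c=pickle.load(open("side.pkl","rb"))
print("seen 354.2,229.3; home",proj(c,[*PL,.038]),"on top",proj(c,[*PL,.056]))
o=get_obs();print(o["t"],o["eef_pos"],o["q"].round(2),o["contact_force"])
for az in(68.5,90):print(goto(o,WS,.13,az))
E
```

```text
seen 354.2,229.3; home [354.04708915 230.26758831] on top [354.33177431 225.65139307]
5.95 [ 0.54414433 -0.09339499  0.13910528] [-0.31  0.41  0.47  1.97 -0.25  0.81 -0.08] [ 0.19709515 -0.07148643  0.00850806]
(array([ 0.0736, -0.1321,  0.0082]), array([ 0.48, -0.19, -0.06]))
(array([ 0.0736, -0.1321,  0.0082]), array([  0.51,  -0.1 , -21.56]))
```

Call:
arm_command(
  commands=[0.025,-0.045,0,0,0,0,1,0.05,-0.09,0,0,0,0,1,0.073,-0.132,0.01,0,0,0,1,0.074,-0.132,0.01,0.5,-0.2,0,1,0.074,-0.132,0.01,0.5,-0.2,0,1,0.074,-0.132,0.01,0.5,-0.2,0,1],
)

```text
t: 6.55
eef_pos: [0.4459, 0.0232, 0.1245]
tool_rot: [-0.002, 0.827, 0.561, -0.004]
contact_force: [-0.5, -0.3, 0.3]
gripper_width: 0.999
grasp_force: 0.0
```

```bash
python3 - <<'E'
from h import *
from station import get_obs,read_camera
import cv2
o=get_obs();c=read_camera("wrist");pickle.dump(c,open("w.pkl","wb"))
i=c["img"][:,:,::-1].copy()
a=np.linspace(0,2*np.pi,73)
p=np.array([proj(c,[WS[0]+.039*np.cos(t),WS[1]+.039*np.sin(t),.056]) for t in a]).astype(int)
cv2.polylines(i,[p],1,(0,0,255));cv2.circle(i,tuple(int(v) for v in proj(c,[*WS,.056])),3,(0,0,255),-1)
cv2.imwrite("pics/w4.png",i)
print(o["t"],o["eef_pos"],o["q"].round(2),goto(o,WS,.065,68.5))
E
```

```text
6.55 [0.44590907 0.02320789 0.12445295] [-0.58  0.27  0.46  2.2  -0.19  0.71 -0.38] (array([0.0015, 0.0026, 0.0594]), array([-0.43,  0.19, -0.18]))
```

View pics/w4.png

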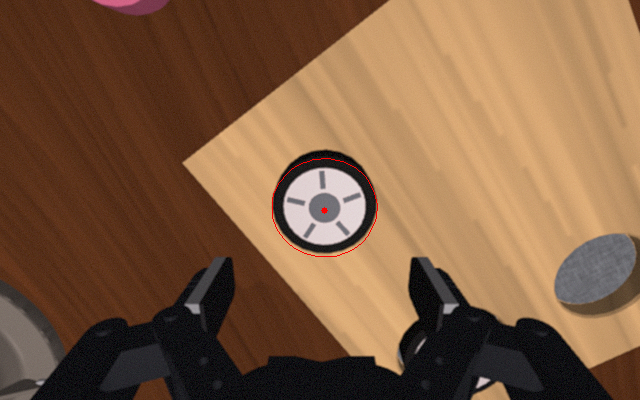

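The red outline fits the small wheel sideways, across the fingers, to about 1 px: the wheel spans columns 273–377. Along the fingers' width it's about 3 px off, which doesn't matter. Next I'll centre and go down around it.

Call:
arm_command(
  commands=[0.0,0.0025,0.03,-0.4,0.2,-0.2,1,0.0,0.0025,0.06,-0.4,0.2,-0.2,1,0.0,0.0025,0.06,-0.4,0.2,-0.2,1,0.0,0.0025,0.06,-0.4,0.2,-0.2,1],
)

```text
t: 7.0
eef_pos: [0.4471, 0.0218, 0.0644]
tool_rot: [-0.001, 0.827, 0.562, -0.001]
contact_force: [-0.5, 0.0, -0.3]
gripper_width: 1.004
grasp_force: 0.0
```

```bash
python3 - <<'E'
from h import *
from station import get_obs
o=get_obs();print(o["t"],o["eef_pos"],o["contact_force"],goto(o,WS,.031,68.5))
E
```

```text
7.0 [0.44706257 0.02175163 0.06443354] [-0.49459211  0.01389801 -0.34403587] (array([0.0022, 0.0006, 0.0334]), array([-0.13,  0.07, -0.06]))
```

Call:
arm_command(
  commands=[0.002,0.0005,0.008,0,0,0,1,0.002,0.0005,0.016,0,0,0,1,0.002,0.0005,0.022,0,0,0,1,0.002,0.0005,0.026,0,0,0,1,0.002,0.0005,0.03,0,0,0,1,0.002,0.0005,0.032,0,0,0,1,0.002,0.0005,0.032,0,0,0,1],
)

```text
t: 7.7
eef_pos: [0.4477, 0.0247, 0.032]
tool_rot: [-0.001, 0.826, 0.563, -0.001]
contact_force: [-0.4, 0.3, 0.3]
gripper_width: 0.999
grasp_force: 0.0
```

Call:
arm_command(
  commands=[0,0,0,0,0,0,0.88,0,0,0,0,0,0,0.88,0,0,0,0,0,0,0.88,0,0,0,0,0,0,0.88],
  force=20,
)

```text
t: 8.1
eef_pos: [0.448, 0.0247, 0.0325]
tool_rot: [-0.001, 0.826, 0.563, -0.0]
contact_force: [-1.4, -1.3, 3.2]
gripper_width: 0.904
grasp_force: 23.9
```

```bash
python3 - <<'E'
from h import *
from station import get_obs
o=get_obs();print(o["t"],o["eef_pos"],o["contact_force"],o["grasp_force"],goto(o,PS,.033,68.5),goto(o,PS,.033,45))
E
```

```text
8.1 [0.44797689 0.02468389 0.03247267] [-1.36391112 -1.33424848  3.24983549] 23.869183659553528 (array([-0.0786,  0.2506, -0.0009]), array([-0.09, -0.01,  0.07])) (array([-0.0786,  0.2506, -0.0009]), array([-9.000e-02,  1.000e-02,  2.357e+01]))
```

Call:
arm_command(
  commands=[-0.005,0.015,0,0,0,0,0.88,-0.013,0.04,0,0,0,0,0.88,-0.022,0.07,0,0,0,0,0.88,-0.031,0.1,0,0,0,0,0.88,-0.041,0.13,0,0,0,0,0.88,-0.05,0.16,0,0,0,0,0.88,-0.058,0.185,0,0,0,0,0.88,-0.063,0.2,0,0,0,0,0.88],
)

```text
t: 8.9
eef_pos: [0.6114, -0.1076, 0.0322]
tool_rot: [-0.002, 0.826, 0.563, -0.001]
contact_force: [-7.5, 4.0, 13.8]
gripper_width: 0.904
grasp_force: 25.1
```

```bash
python3 - <<'E'
from h import *
from station import get_obs,read_camera
import cv2
o=get_obs();print(o["t"],o["eef_pos"],o["contact_force"],o["grasp_force"],goto(o,PS,.033,68.5))
c=read_camera("wrist")
a=np.linspace(0,2*np.pi,73);i=c["img"][:,:,::-1].copy()
def ring(p,r,z,col):
    q=np.array([proj(c,[p[0]+r*np.cos(t),p[1]+r*np.sin(t),z]) for t in a]).astype(int);cv2.polylines(i,[q],1,col)
ring(PS,.0445,.03,(0,0,255));ring(o["eef_pos"][:2],.039,.056,(0,255,0))
cv2.imwrite("pics/w5.png",i)
E
```

```text
8.9 [ 0.61142774 -0.10763079  0.03223966] [-7.45748239  4.04078197 13.84099719] 25.147432386875153 (array([-0.0151,  0.0501, -0.001 ]), array([-0.22, -0.04,  0.03]))
```

View pics/w5.png

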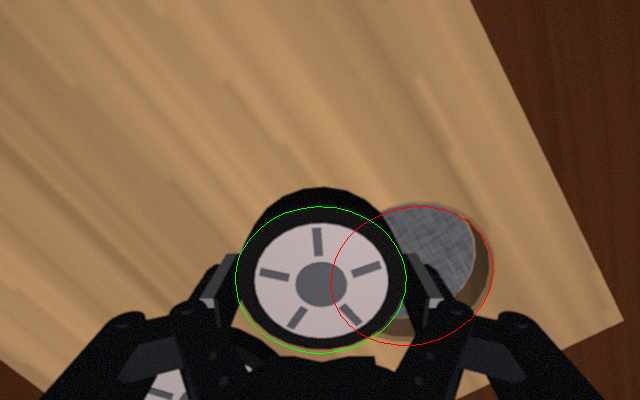

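The wheel is held centred between the fingers, with its hub at (322,284). The pocket mouth, columns about 332–493, is within about 1 mm of my estimate. I'll finish the slide.

Call:
arm_command(
  commands=[-0.005,0.016,-0.001,0,0,0,0.88,-0.009,0.03,-0.001,0,0,0,0.88,-0.012,0.042,-0.001,0,0,0,0.88,-0.0145,0.05,-0.001,0,0,0,0.88,-0.0145,0.0505,-0.001,0,0,0,0.88,-0.0145,0.0505,-0.001,0,0,0,0.88],
)

```text
t: 9.55
eef_pos: [0.6524, -0.1387, 0.0325]
tool_rot: [-0.001, 0.826, 0.563, -0.001]
contact_force: [-1.2, 0.4, -0.6]
gripper_width: 0.905
grasp_force: 24.2
```

```bash
python3 - <<'E'
from h import *
from station import get_obs
o=get_obs();print(o["t"],o["eef_pos"],o["contact_force"],o["grasp_force"],goto(o,PS,.033,68.5))
E
```

```text
9.55 [ 0.65237415 -0.13869116  0.03248605] [-1.1771591   0.43033337 -0.57483593] 24.19842302799225 (array([-0.0012,  0.0006, -0.0005]), array([-0.15, -0.  ,  0.07]))
```

Now I'll release, rise, and move back so the cameras can see.

Call:
arm_command(
  commands=[0,0,0,0,0,0,1,0,0,0,0,0,0,1,0,0,-0.001,0,0,0,1,0,0,-0.03,0,0,0,1,0.02,0,-0.08,0,0,0,1,0.06,0,-0.1,0,0,0,1,0.1,0,-0.1,0,0,0,1,0.14,0,-0.1,0,0,0,0.5],
)

```text
t: 10.35
eef_pos: [0.7051, -0.0072, 0.1347]
tool_rot: [-0.0, 0.826, 0.563, 0.001]
contact_force: [-0.0, 0.5, -0.6]
gripper_width: 0.857
grasp_force: 0.0
```

Call:
arm_command(
  commands=[0.04,0,0,0,0,0,0,0.08,0,0,0,0,0,0,0.08,0,0,0,0,0,0,0.08,0,0,0,0,0,0],
)

```text
t: 10.75
eef_pos: [0.7331, 0.0675, 0.1325]
tool_rot: [-0.001, 0.825, 0.564, -0.001]
contact_force: [0.3, -1.1, -0.7]
gripper_width: 0.143
grasp_force: 0.0
```

```bash
python3 - <<'E'
from h import *
from station import get_obs,read_camera
import cv2
o=get_obs();print(o["t"],o["eef_pos"],o["contact_force"])
c=read_camera("side");t=read_camera("top");print(t["pose"][:3,3])
print("side PL",proj(c,[*PL,.038]),proj(c,[*PL,.056]),"PS",proj(c,[*PS,.038]),proj(c,[*PS,.056]))
i=np.hstack([cv2.resize(x,None,fx=5,fy=5,interpolation=2)for x in (t["img"][120:240,355:435],c["img"][180:300,320:400])])
cv2.imwrite("pics/w6.png",i[:,:,::-1])
E
```

```text
10.75 [0.73313669 0.06750744 0.13252507] [ 0.26737646 -1.10967396 -0.73405046]
[ 0.35535793 -0.0138151   1.2026681 ]
side PL [354.04708915 230.26758831] [354.33177431 225.65139307] PS [376.94345902 206.77743747] [377.37425983 202.32357841]
```

View pics/w6.png

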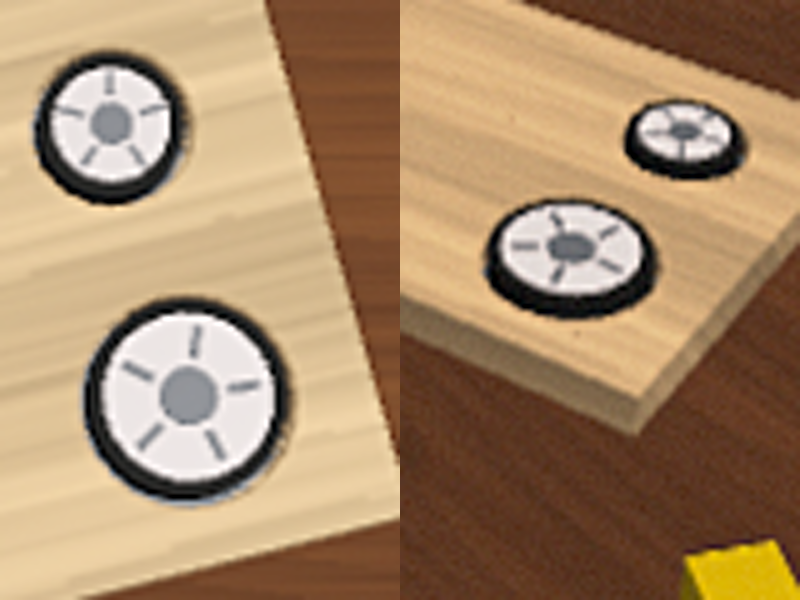

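Both wheels look flat in their pockets. In the side view the hubs are at (354,229) for the large and (377,206) for the small, close to the home projections. A light touch with shut fingers will confirm the heights.

```bash
python3 - <<'E'
from h import *
from station import get_obs
o=get_obs();print(goto(o,PS,.06,68.5),goto(o,PL,.06,68.5))
E
```

```text
(array([-2.191e-01,  1.000e-04,  7.320e-02]), array([-0.09,  0.07, -0.02])) (array([-0.3059, -0.1216,  0.0735]), array([-0.09,  0.07, -0.02]))
```

Call:
arm_command(
  commands=[-0.05,0,0,0,0,0,0,-0.1,0,0.02,0,0,0,0,-0.15,0,0.04,0,0,0,0,-0.2,0,0.06,0,0,0,0,-0.219,0,0.07,0,0,0,0,-0.219,0,0.08,0,0,0,0,-0.219,0,0.088,0,0,0,0,-0.219,0,0.088,0,0,0,0],
)

```text
t: 11.65
eef_pos: [0.6526, -0.1373, 0.0439]
tool_rot: [-0.002, 0.826, 0.563, -0.001]
contact_force: [-0.1, 0.5, 0.7]
gripper_width: -0.001
grasp_force: 0.0
```

Call:
arm_command(
  commands=[0,0,0.002,0,0,0,0,0,0,0.004,0,0,0,0,0,0,0.006,0,0,0,0,0,0,0.008,0,0,0,0,0,0,0.008,0,0,0,0],
)

```text
t: 12.15
eef_pos: [0.6537, -0.1374, 0.0382]
tool_rot: [-0.001, 0.826, 0.564, 0.0]
contact_force: [-2.5, 1.2, 9.5]
gripper_width: -0.001
grasp_force: 4.6
```

The small wheel stops the fingers at z = 0.038, which is home. Now the large one.

Call:
arm_command(
  commands=[0,0,-0.03,0,0,0,0,-0.03,-0.04,-0.035,0,0,0,0,-0.06,-0.08,-0.035,0,0,0,0,-0.087,-0.12,-0.025,0,0,0,0,-0.087,-0.122,-0.015,0,0,0,0,-0.087,-0.122,-0.007,0,0,0,0,-0.087,-0.122,-0.007,0,0,0,0],
)

```text
t: 12.85
eef_pos: [0.5089, -0.1737, 0.0434]
tool_rot: [-0.001, 0.826, 0.564, -0.0]
contact_force: [-0.0, -0.1, 0.5]
gripper_width: 0.001
grasp_force: 0.0
```

Call:
arm_command(
  commands=[0,0,0.002,0,0,0,0,0,0,0.004,0,0,0,0,0,0,0.006,0,0,0,0,0,0,0.008,0,0,0,0,0,0,0.008,0,0,0,0],
)

```text
t: 13.35
eef_pos: [0.5088, -0.1743, 0.038]
tool_rot: [-0.001, 0.826, 0.563, 0.0]
contact_force: [-6.3, 4.1, 24.1]
gripper_width: 0.002
grasp_force: 11.7
```

Call:
arm_command(
  commands=[0,0,-0.03,0,0,0,0,0.02,0,-0.07,0,0,0,0,0.06,0,-0.1,0,0,0,0,0.1,0,-0.13,0,0,0,0,0.14,0,-0.14,0,0,0,0,0.18,0,-0.14,0,0,0,0,0.22,0,-0.14,0,0,0,0,0.22,0,-0.14,0,0,0,0],
)

```text
t: 14.15
eef_pos: [0.5903, 0.0382, 0.1759]
tool_rot: [-0.002, 0.823, 0.567, 0.001]
contact_force: [-0.5, -0.1, -1.0]
gripper_width: 0.002
grasp_force: 0.0
```

```bash
python3 - <<'E'
from h import *
from station import get_obs,read_camera
import cv2
c=read_camera("side");i=cv2.resize(c["img"][100:320,160:480],(800,550),interpolation=2)
cv2.imwrite("pics/w7.png",i[:,:,::-1])
E
```

```text
(no output)
```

View pics/w7.png

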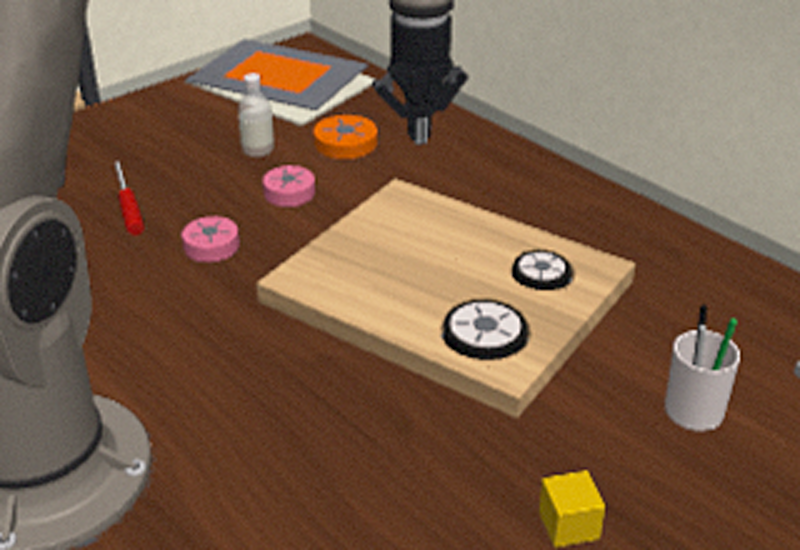

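Both wheels are home, the large at (485,327) and the small at (541,268). Everything else is undisturbed and the arm is clear.

```bash
python3 -c "from station import hand_in;print(hand_in())"
```

```text
the job is handed in; nothing more can be done
None
```

Both wheels were slid into the pockets of their own size and lie flat and fully home (a light touch found both top faces at 38 mm); nothing else looked disturbed in the last side view, and the job was handed in after about 14 s of robot time.

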